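Zero the dial depth gauge on its setting plate

TASK

Pick up the dial depth gauge by its black upright handle and set it down gently on the grooved steel setting plate, flat, with its plunger in the groove, and let go of it. Then turn the round bezel, taking it afresh as often as needed, until the zero mark on the dial lies under the tip of the needle, and leave the gauge standing there. Do not grip the bezel before the gauge stands on the plate, never lift the gauge by it, and leave everything else on the bench where it is.

Things in the scene. Friction and masses are not known exactly. Their poses are not given: they have to be found in the camera images.
- gauge: loose dial depth gauge, 0.5 to 0.75 kg, 77 mm high. Steel foot bar 110 (x) x 36 (y) x 14 mm; origin under the middle of its flat underside, z up. At x = -32 mm a black upright handle 26 (x) x 16 (y) mm, its top 47 mm above the underside; at x = +26 mm a round stem carries the face-up dial. A sprung plunger (7 mm diameter, 1.5 N at most) comes out below the dial
- handle (a point): point in the gauge's upright handle, on its axis, 36 mm above the foot's underside (11 mm below the handle's top); axes as the gauge's. The handle is 16 mm thick along y
- dial (a point): centre of the bezel, on the dial's axis, 67 mm above the foot's underside, half way up the bezel; fixed to the gauge, axes as the gauge's. The bezel is a round dark steel disc, 60 mm diameter, its rim from 60 to 74 mm above the underside; its white face with 20 graduations turns with it
- plunger_hole (a point): point on the foot's underside under the dial's axis, where the plunger comes out (gauge x = +26 mm)
- bezel (a joint): angle of bezel and dial face in the gauge, rad, counter-clockwise from above positive; at 0 the zero mark points along the gauge's +x (away from the handle). Stays where it is left, about 0.03 N m of friction, may be turned either way from -9 to 9. Starts between -3.1 and 0
- needle (a joint): angle of the needle in the gauge, rad, counter-clockwise from above positive, 0 along the gauge's +x. Driven only by the plunger, 400 rad per m of its extension: 0 on a flat surface, about 1.6 with the plunger in the groove, 4.0 in the air. Zero is read when the bezel's angle equals it (or is a full turn off)
- plunger (a joint): how far the plunger sticks out of the foot's underside, m: 0 on a flat surface, 0.004 on the setting plate's groove, 0.010 in the air
- zero_mark (a point): the zero mark: the only broad black bar (10 x 4 mm) on the white dial face; this point lies on it 17 mm from the dial's axis, 76.5 mm above the foot's underside; turns with the bezel
- needle_tip (a point): tip of the black needle (2 mm wide, 17 mm long from the dial's axis, with a short broad tail on the other side), 76.5 mm above the foot's underside
- plate: setting plate: steel, fixed to the bench, 130 (x) x 56 (y) x 20 mm high; origin under its centre. One flat-bottomed groove, 24 mm wide and 4 mm deep, runs across it along y at x = +26 mm. With the gauge's origin 20 mm straight above this origin and the x axes the same way, the plunger is in the middle of the groove
- groove (a point): middle of the setting plate's groove floor, 16 mm above the bench; axes as the plate's
- parallel: bystander: plain loose steel bar 120 x 34 x 20 mm without a groove; origin under its centre
- brush: bystander: brush lying on the bench; origin under its middle
- baren: bystander: round wooden baren, 110 mm diameter, 27 mm high; origin under its centre
- bowl: bystander: white bowl, 100 mm diameter, 45 mm high; origin under its centre
- jar: bystander: glass jar, 60 mm diameter, 75 mm high; origin under its centre
- block: bystander: carved woodblock 140 x 100 x 20 mm; origin under its centre
- mug: bystander: black cup, 70 mm diameter, 85 mm high, with three brushes up to 150 mm; origin under its centre
Not all that is in view belongs to the job. What is shaped like the gauge but yellow is not meant. What is shaped like the plate but purple or red is not meant.

How it is judged:
On the way, in this order (a step that is already met when the one before it is completed fails the run):
1. the gauge stands flat on the setting plate with its plunger in the groove, let go (horizontal distance between plunger_hole and groove below 0.01 m and value of joint plunger between 0.003 and 0.005 m and angle between gauge's own z axis and vertical below 0.035 rad and z of gauge in the frame of plate below 0.0225 m and contact force between the fingers and gauge below 0.05 N), for 0.2 s.
2. the bezel has been gripped and turned until the zero mark lies under the needle's tip (horizontal distance between plunger_hole and groove below 0.01 m and value of joint plunger between 0.003 and 0.005 m and angle between gauge's own z axis and vertical below 0.035 rad and z of gauge in the frame of plate below 0.0225 m and distance between zero_mark and needle_tip below 0.0017 m), for 0.1 s.
At the end, for the whole second after the job is handed in: The gauge stands at rest, released, flat (within 2 degrees) on the setting plate with its plunger in the groove (within 10 mm of its middle, plunger out 3 to 5 mm), and the point on the zero mark is within 1.7 mm of the needle's tip (0.1 rad, a third of a graduation) (all of step 2 and contact force between the fingers and gauge below 0.05 N and linear speed of gauge below 0.01 m/s and velocity of joint bezel between -0.05 and 0.05 rad/s); the robot touches nothing.
It fails at once if the bezel is gripped while the gauge is not standing on the setting plate (before it is there, or lifting it) (contact force between the fingers and bezel above 1 N and (horizontal distance between plunger_hole and groove above 0.03 m or z of gauge in the frame of plate above 0.027 m)).
It fails at once if the gauge is dropped or slammed on the setting plate (more than 60 N) (contact force between gauge and plate above 60 N).
It fails at once if a bystander is pushed more than 30 mm (distance of any of parallel, brush, baren, bowl, jar, block, mug from where it was at the start of the episode above 0.03 m).
It also fails if it takes over 64 s, if anything falls off the work surface, if the arm or the gripper's body presses on something with over 40 N, if the wrist force passes 120 N, or if a joint passes its speed limit or range.

ROBOT

A 6-joint arm with a two-finger parallel gripper is mounted at the origin on the work surface. World frame = base frame: x ahead of the robot, y to its left, z up, the work surface at z = 0. Lengths are in m, angles in rad, forces in N, time in s.
With the tool pointing down it reaches from about 0.35 to 0.875 m from the base axis. Payload 4.2 kg.
Tool frame: the origin (TCP) lies at the very end of the fingers, on their centre line; the grasp point (between the pads) lies 19 mm behind it; z points along the fingers, y is the line along which they close (so a half turn about z gives the same grasp; the last joint's range is limited). The gripper opens to 85 mm and grips with 20 to 120 N. Pads are 22 mm wide; open, the fingers measure 114 mm over their backs; the gripper's body (76 mm by 85 mm) begins 54 mm behind the grasp point. The pads swing forward as they close: fully open they stand 13 mm farther back than shut.
Start: joints at [-0.88, 0.385, 0.008, 0, -1.194, -0.259], TCP at [0.262, -0.568, 0.231] pointing down, gripper open.
Joint ranges: [-3.14, 3.14], [-1.21, 2.06], [-1.07, 1.41], [-3.16, 2.05], [-2.99, -0.16], [-3.1, 3.1]. Speed limits (rad/s): [2.79, 2.79, 3.14, 3.14, 3.14, 3.14].

INTERFACE

Orientations are given as a unit quaternion [x, y, z, w].
In Python, from plant import bot gives the robot as it stands.
- The arm moves only by the tool move_arm, never from a script. Its argument "moves" is one flat list of numbers, 7 for each row, row after row: the shift along the tool's x, y, z in cm, then the turn, a rotation vector about the tool's x, y, z in degrees, then the gripper command: -1 is fully open, 1 is shut, values between are in proportion. A call has 1 to 20 rows; each row is the pose to reach, as a shift and turn from the pose commanded when the call began, along the tool's axes at that moment; what a row does not reach only later rows make up. A row lasts 1/8 s, in which the tool goes at most 62.5 mm and 10.7 degrees, less where a joint would pass 70% of its speed; a pose out of reach is approached as far as the arm can. A call with a gripper value outside its range is refused whole. The fingers move at their own pace and stop on an object; "force" is the grip in N (left out, the last holds). Time passes only in rows, so rows that repeat a pose let the fingers close. It gives the time, the measured TCP pose, the force, the opening and the grip force at its end, in the units of the state.
- bot.sense(): the state, without advancing time (a new reading comes with each control period).
- bot.snapshot(name): name is "scene" or "top" or "wrist"; returns a dict with "img" (400x640x3 uint8, blue, green, red), "fx", "fy", "cx", "cy" (pixels), "xyz" and "orientation" of the camera in the world. Camera axes: x right, y down, z forward; pixel columns grow to the right and rows downward; lengths in m; the calibration is good to about 2 mm. The wrist camera is an equidistant fisheye: a pixel r from the principal point sees the ray r / f radians off the axis. A picture is of the moment at which its call begins. There is no depth.
- bot.hand_in(): hands the job in; it is judged then, once.
The state is a dict: "time": time; "joint_pos": joint angles; "qd": joint speeds; "tau": joint torques, N m; "position": TCP position; "orientation": TCP orientation; "force": force on the tool from outside, world axes, zero at the start; "torque": the same for the moment, N m; "finger_gap": opening from 0.0 (shut) to 1.0 (fully open); "grasp_force": force on a finger pad.
Only numpy, scipy, OpenCV 4.12 (cv2) and the standard library are available. Lean on these libraries where they do the work, as an engineer would, in place of code of your own. Each camera call takes 0.05 s, during which the arm holds its last target. There are 200 camera calls.

## Working session

There is one attempt and no reset: what is moved stays moved. The work goes in short steps, Python scripts to look and compute and a tool call to move; the robot and the scene stay as the last step left them, time stands still between calls to the robot, and variables do not carry over. Pictures are saved under pics/ and viewed, at most 10 in all, crops included, and the job is handed in when it is done.

Besides the shell and the picture viewer there is one more tool, called in YAML: its name, and indented under it one key for each argument. move_arm: Moves the arm, as the interface text tells. Its arguments: {"type":"object","properties":{"moves":{"type":"array","items":{"type":"number"}},"force":{"type":"number"}},"required":["moves"]}

```bash
mkdir -p pics; ls
cat > h.py <<'E'
import numpy as np, cv2, json
from scipy.spatial.transform import Rotation as R
from plant import bot
def snap(name,fn=None):
    s=bot.snapshot(name)
    if fn: cv2.imwrite('pics/'+fn,s['img'])
    np.save('pics/'+(fn or name)+'.npy',s,allow_pickle=True); return s
def load(fn): return np.load('pics/'+fn+'.npy',allow_pickle=True).item()
def ray(s,u,v,fish=False):
    x,y=(u-s['cx'])/s['fx'],(v-s['cy'])/s['fy']
    if fish:
        r=np.hypot(x,y); d=np.array([x/r*np.sin(r),y/r*np.sin(r),np.cos(r)]) if r>1e-9 else np.array([0,0,1.])
    else: d=np.array([x,y,1.])
    return R.from_quat(s['orientation']).apply(d)
def at(s,u,v,z,fish=False):
    d=ray(s,u,v,fish); p=np.array(s['xyz']); return p+d*(z-p[2])/d[2]
def proj(s,P,fish=False):
    c=R.from_quat(s['orientation']).inv().apply(np.array(P)-s['xyz'])
    if fish:
        r=np.hypot(c[0],c[1]); t=np.arctan2(r,c[2]); x,y=c[0]/r*t,c[1]/r*t
    else: x,y=c[0]/c[2],c[1]/c[2]
    return np.array([x*s['fx']+s['cx'],y*s['fy']+s['cy']])
def crop(s,u0,v0,u1,v1,k,fn):
    cv2.imwrite('pics/'+fn,cv2.resize(s['img'][v0:v1,u0:u1],None,fx=k,fy=k,interpolation=cv2.INTER_CUBIC))
E
python3 - <<'E'
from h import *
for n in('top','scene'):
    s=snap(n,n+'0.png'); print(n,s['xyz'],s['orientation'],s['fx'],s['cx'],s['cy'])
print(bot.sense())
E
```

```text
pics
top [ 0.41048542 -0.0595609   1.31818077] [-0.69827441  0.71327556 -0.04892103  0.03546197] 446.1902249606967 323.33306295518065 197.40300648884715
scene [0.98237514 0.54943377 1.3277793 ] [ 0.27203944  0.92606796 -0.24877572 -0.08064315] 469.6353779368149 326.7880240350163 198.9322335424661
{'time': 0.1, 'joint_pos': array([-8.80428438e-01,  3.85501111e-01,  6.76091219e-03, -4.03691513e-04,
       -1.19399959e+00, -2.58613638e-01]), 'qd': array([ 0.00061883, -0.00071723,  0.0030969 ,  0.00146026, -0.00045534,
       -0.00067544]), 'tau': array([-2.30552787e-04, -3.93321133e+01,  1.88928330e+01,  4.19793203e+00,
       -2.60793771e-03,  5.01860185e-06]), 'position': array([ 0.2613405 , -0.56716866,  0.23032205]), 'orientation': array([-2.14131450e-01,  9.76804352e-01,  9.50095311e-04, -2.77081633e-04]), 'force': array([-0.19325077,  0.16304859,  0.62169622]), 'torque': array([-0.03481266, -0.02124101, -0.00385157]), 'grasp_force': 0.0, 'finger_gap': 1.0017407235573517}
```

View pics/top0.png

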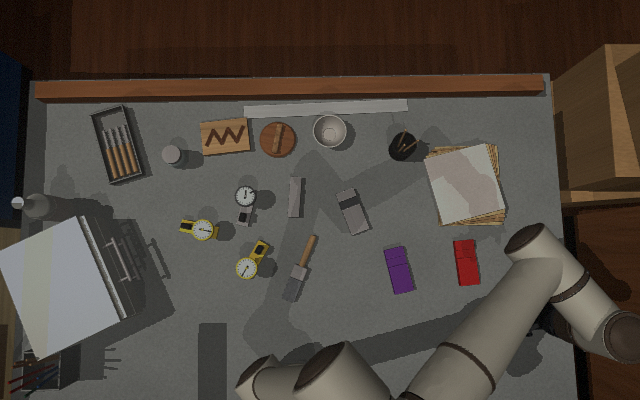

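View pics/scene0.png

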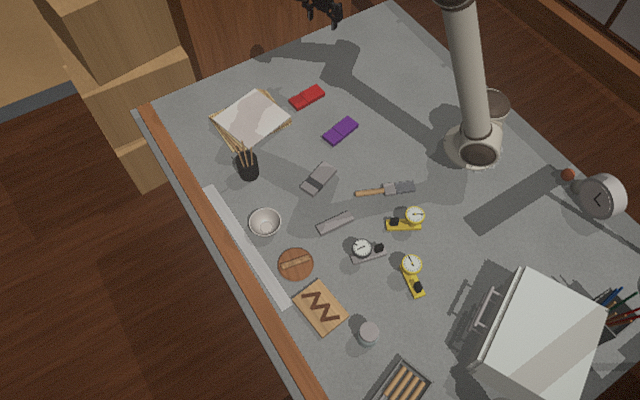

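In the top view there are three gauge shapes. The one at (246,203) has a grey foot and black handle, and it is the one meant; those at (200,230) and (250,262) are yellow. There are also three grooved plates: steel at (352,211), purple at (399,270) and red at (466,262). The steel one is meant. The plain bar at (295,197) has no groove, so it is the parallel. I'll confirm both in enlarged crops.

Run:
```python
from h import *
s=load('top0.png'); k=8
a=cv2.resize(s['img'][180:230,225:275],None,fx=k,fy=k,interpolation=cv2.INTER_CUBIC)
b=cv2.resize(s['img'][185:235,327:377],None,fx=k,fy=k,interpolation=cv2.INTER_CUBIC)
cv2.imwrite('pics/c1.png',np.hstack([a,b]))
for u,v in((245,200),(352,211)): print(at(s,u,v,0.02))
```

```text
[0.56296786 0.14280709 0.02      ]
[ 0.52426701 -0.16897212  0.02      ]
```

View pics/c1.png

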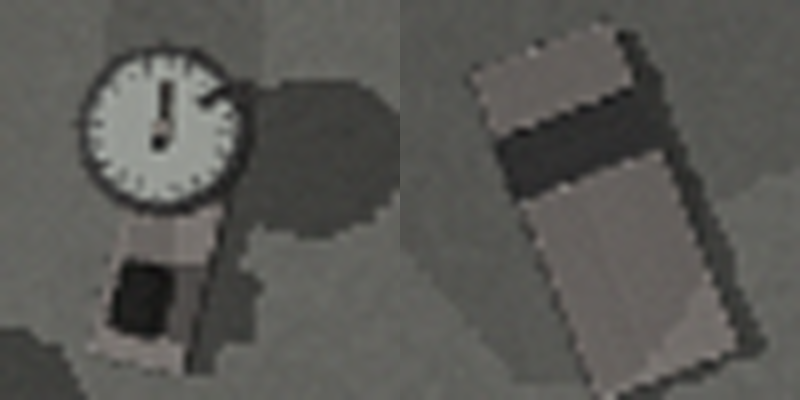

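The left crop shows a grey foot with a black handle (top at crop (141,298)), the dial centre at (163,130) and the broad zero bar at (213,95). The right crop shows the steel plate with its dark groove toward the upper end. Both match the description.

Run:
```python
from h import *
s=load('top0.png')
g=lambda u,v,z:at(s,225+(u)/8-.44,180+v/8-.44,z)
p=lambda u,v,z:at(s,327+(u)/8-.44,185+v/8-.44,z)
dial=g(163,130,.074);h=g(141,298,.047);zm=g(213,95,.0765)
d=(dial-h)[:2];print('dial',dial,'handle',h,np.linalg.norm(d),'yaw',np.degrees(np.arctan2(d[1],d[0])))
f=[g(*q,.014) for q in((90,350),(185,372))];print('foot end',f,np.linalg.norm(f[0]-f[1]))
z=(zm-dial)[:2];print('zero',np.linalg.norm(z),np.degrees(np.arctan2(z[1],z[0])))
c=[p(*q,.02) for q in((72,75),(212,22),(338,342),(198,398))]
for i in range(4): 
  e=(c[(i+1)%4]-c[i])[:2]; print(c[i],np.linalg.norm(e),np.degrees(np.arctan2(e[1],e[0])))
print('ctr',np.mean(c,0))
q=R.from_quat(bot.sense()['orientation']).as_matrix();print(q.round(3))
w=snap('wrist');print(R.from_quat(w['orientation']).as_matrix().round(2),w['xyz'],w['fx'],w['cx'],w['cy'])
```

```text
dial [0.56844481 0.13455386 0.074     ] handle [0.51180161 0.14665258 0.047     ] 0.05792089877745336 yaw -12.056931340238037
foot end [array([0.49583878, 0.17053387, 0.014     ]), array([0.48709235, 0.13605481, 0.014     ])] 0.035571137198948555
zero 0.021329850781369758 -56.811041078819095
[ 0.57551117 -0.12217463  0.02      ] 0.055247369552140414 -70.31171027067545
[ 0.59412416 -0.1741922   0.02      ] 0.12587180954790195 -160.33119177075037
[ 0.47559648 -0.21655847  0.02      ] 0.055092559276863684 110.4180217574525
[ 0.45637651 -0.16492725  0.02      ] 0.12657350821394545 19.741016538989903
ctr [ 0.52540208 -0.16946314  0.02      ]
[[-0.908 -0.418 -0.001]
 [-0.418  0.908  0.002]
 [ 0.     0.002 -1.   ]]
[[-0.42  0.87  0.25]
 [ 0.91  0.4   0.12]
 [ 0.    0.28 -0.96]] [ 0.19820009 -0.59612426  0.37234838] 309.70691628693146 320.5549358212541 197.31217210918933
```

```bash
cat >> h.py <<'E'
def go(P,yaw):
    """shift in tool cm and turn about tool z so tool y points along world yaw(deg, mod 180), tool down"""
    s=bot.sense(); q=R.from_quat(s['orientation']); T=R.from_euler('z',yaw,degrees=True).as_matrix()
    y=T[:,0]; 
    if y@q.as_matrix()[:,1]<0: y=-y
    z=np.array([0,0,-1.]); x=np.cross(y,z); D=R.from_matrix(np.c_[x,y,z])
    print('pos',s['position'].round(4),'shift cm',(q.inv().apply(np.array(P)-s['position'])*100).round(2),'rot',np.degrees((q.inv()*D).as_rotvec()).round(2))
E
python3 - <<'E'
from h import *
go([.512,.1467,.15],77.5)
E
```

```text
pos [ 0.2614 -0.5672  0.2305] shift cm [-52.63  54.35   8.13] rot [ 0.09 -0.04 37.23]
```

move_arm:
  moves: [-52.6,54.4,2,0,0,37.2,-1,-52.6,54.4,2,0,0,37.2,-1,-52.6,54.4,2,0,0,37.2,-1,-52.6,54.4,2,0,0,37.2,-1,-52.6,54.4,2,0,0,37.2,-1,-52.6,54.4,2,0,0,37.2,-1,-52.6,54.4,2,0,0,37.2,-1,-52.6,54.4,2,0,0,37.2,-1,-52.6,54.4,2,0,0,37.2,-1,-52.6,54.4,2,0,0,37.2,-1,-52.6,54.4,2,0,0,37.2,-1,-52.6,54.4,2,0,0,37.2,-1,-52.6,54.4,2,0,0,37.2,-1,-52.6,54.4,8.1,0,0,37.2,-1,-52.6,54.4,8.1,0,0,37.2,-1,-52.6,54.4,8.1,0,0,37.2,-1,-52.6,54.4,8.1,0,0,37.2,-1]
  force: 100

```text
time: 2.28
position: [0.513, 0.1467, 0.1528]
orientation: [0.109, 0.994, 0.001, 0.002]
force: [0.6, 0.8, 0.1]
finger_gap: 0.999
grasp_force: 0.0
```

Run:
```python
from h import *
s=snap('wrist','w1.png'); 
print(s['xyz'],bot.sense()['time'],bot.sense()['joint_pos'].round(2))
for n,P in dict(handle=[.512,.1467,.047],dial=[.5684,.1346,.074]).items(): print(n,proj(s,P,True))
go([.512,.1467,.018],77.5)
```

```text
[0.44425716 0.16269755 0.29452627] 2.325 [ 0.58  0.3  -0.33  0.   -0.93 -2.37]
handle [318.47941376 193.36017618]
dial [318.97817999 270.58932806]
pos [0.5127 0.1467 0.1526] shift cm [ 0.12 -0.05 13.45] rot [0.16 0.18 0.01]
```

View pics/w1.png

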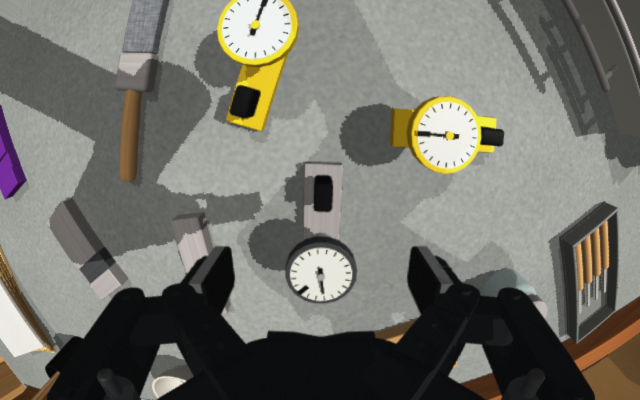

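The wrist view shows the handle at (323,193), almost midway between the pads (inner edges 233 and 409), and the dial at (321,270). Both are within about 3 mm of my predictions, so I'm descending.

move_arm:
  moves: [0,0,4,0,0,0,-1,0,0,8,0,0,0,-1,0,0,11,0,0,0,-1,0,0,12,0,0,0,-1,0,0,12.5,0,0,0,-1,0,0,12.5,0,0,0,-1,0,0,12.5,0,0,0,-1]

```text
time: 3.2
position: [0.5124, 0.147, 0.0264]
orientation: [0.108, 0.994, 0.001, 0.001]
force: [-0.2, -0.1, 0.8]
finger_gap: 1.002
grasp_force: 0.0
```

move_arm:
  moves: [0,0,0.7,0,0,0,-1,0,0,0.7,0,0,0,-1,0,0,0.7,0,0,0,0,0,0,0.7,0,0,0,1,0,0,0.7,0,0,0,1,0,0,0.7,0,0,0,1,0,0,0.7,0,0,0,1,0,0,0.7,0,0,0,1]

```text
time: 4.2
position: [0.5119, 0.1469, 0.0187]
orientation: [0.108, 0.994, 0.0, 0.0]
force: [-1.7, 0.5, 2.9]
finger_gap: 0.169
grasp_force: 98.0
```

move_arm:
  moves: [0,0,-1,0,0,0,1,0,0,-4,0,0,0,1,0,0,-8,0,0,0,1,0,0,-10,0,0,0,1,0,0,-10,0,0,0,1,0,0,-10,0,0,0,1]
  force: 120

```text
time: 4.95
position: [0.5098, 0.1456, 0.1165]
orientation: [0.109, 0.994, -0.001, -0.002]
force: [0.4, -0.1, -7.6]
finger_gap: 0.166
grasp_force: 117.7
```

Run:
```python
from h import *
s=bot.sense(); q=R.from_quat(s['orientation']); y=q.as_matrix()[:,1]; print('tool y ang',np.degrees(np.arctan2(y[1],y[0])),s['position'],s['finger_gap'],s['force'])
py=19.8; c=np.array([.5254,-.1695]); a=np.radians(py)
h=c-.032*np.array([np.cos(a),np.sin(a)])
go([*h,.118],py+90)
w=snap('wrist','w2.png'); t=load('top0.png')
cv2.imwrite('pics/w2c.png',cv2.resize(w['img'][140:400,200:450],None,fx=2.3,fy=2.3))
```

```text
tool y ang 77.46848129275952 [0.50983294 0.14564149 0.1164589 ] 0.16633084614700439 [ 0.36010154 -0.12151924 -7.64676191]
pos [0.5098 0.1456 0.1165] shift cm [ -5.65 -32.14  -0.09] rot [ -0.08  -0.26 -32.33]
```

View pics/w2c.png

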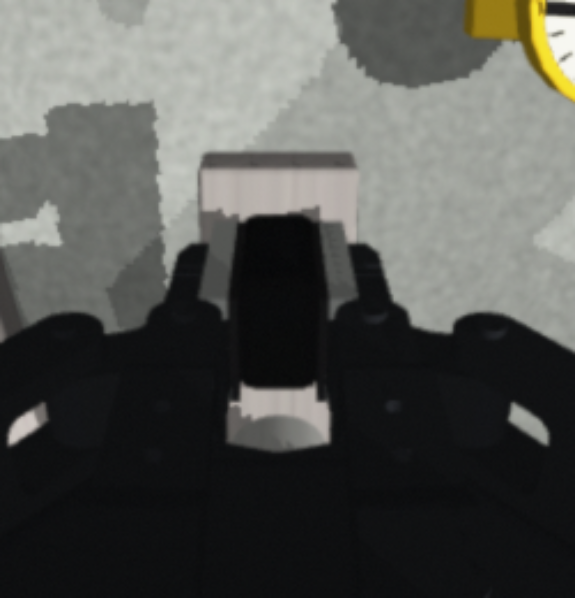

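The gauge is held square, with the foot edges parallel to the pads. Next I'm carrying it over the steel plate.

move_arm:
  moves: [-0.5,-3,0,0,0,-2,1,-1.5,-8,0,0,0,-8,1,-2.3,-13,0,0,0,-14,1,-3.2,-18,0,0,0,-20,1,-4.1,-23,0,0,0,-25,1,-5,-28,0,0,0,-30,1,-5.4,-31,0,0,0,-32,1,-5.6,-32.1,0,0,0,-32.3,1,-5.6,-32.1,0,0,0,-32.3,1,-5.6,-32.1,0,0,0,-32.3,1,-5.6,-32.1,0,0,0,-32.3,1]

```text
time: 6.38
position: [0.4972, -0.1779, 0.1183]
orientation: [-0.173, 0.985, 0.0, -0.0]
force: [-0.1, -0.0, -5.6]
finger_gap: 0.166
grasp_force: 118.1
```

Run:
```python
from h import *
a=np.radians(19.8);h=np.array([.5254,-.1695])-.032*np.array([np.cos(a),np.sin(a)])
go([*h,.05],109.8)
t=snap('top','t1.png');s=snap('scene','s1.png')
for n,c in(('t',t),('s',s)):
  u,v=proj(c,[.53,-.17,.06]).astype(int);print(u,v)
  cv2.imwrite('pics/'+n+'1c.png',cv2.resize(c['img'][v-30:v+30,u-30:u+30],None,fx=6.6,fy=6.6,interpolation=cv2.INTER_CUBIC))
cv2.imwrite('pics/ts1.png',np.hstack([cv2.imread('pics/t1c.png'),cv2.imread('pics/s1c.png')]))
```

```text
pos [ 0.4972 -0.1779  0.1183] shift cm [ 0.26 -0.16  6.83] rot [ 0.01 -0.01  0.13]
353 207
317 169
```

View pics/ts1.png

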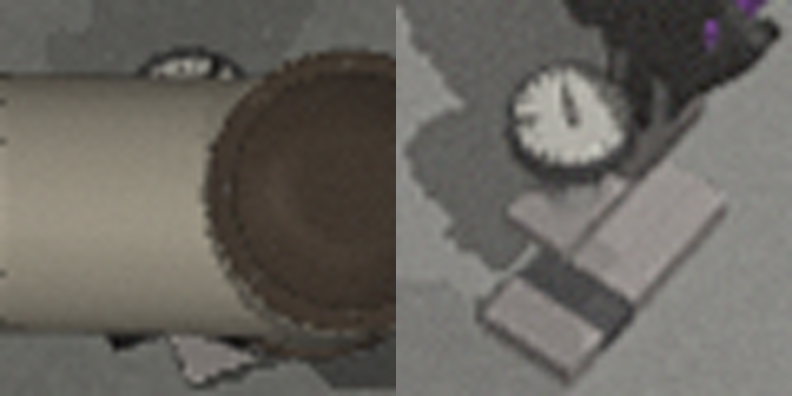

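The scene crop shows the dial at crop (176,122) above the steel plate, with the groove under the foot's dial end. I'm cross-checking with this camera.

Run:
```python
from h import *
s=load('s1.png'); o=lambda u,v:(317-30+u/6.6-.42,169-30+v/6.6-.42)
a=np.radians(19.7); e=np.array([np.cos(a),np.sin(a)])
d=at(s,*o(177,122),.1736)[:2]; print('dial seen',d,'expected',np.array([.4972,-.1779])+.058*e)
cs=[at(s,*o(*q),.02)[:2] for q in((85,313),(170,375),(330,195))]
c=(cs[0]+cs[2])/2;print('plate corners',cs,'ctr',c, [np.linalg.norm(cs[i]-cs[i+1]) for i in(0,1)])
x=cs[1]-cs[2];print('yaw',np.degrees(np.arctan2(x[1],x[0])), 'seen by top',[.5254,-.1695])
print('need dial shift by scene cam in plate axes',np.array([[e[0],e[1]],[-e[1],e[0]]])@(c+.026*e-d))
```

```text
dial seen [ 0.55639368 -0.15173507] expected [ 0.55180529 -0.15834848]
plate corners [array([ 0.59986008, -0.17140718]), array([ 0.58329481, -0.11842407]), array([ 0.45815985, -0.16498465])] ctr [ 0.52900996 -0.16819592] [np.float64(0.05551232153627087), np.float64(0.13351646303074552)]
yaw 20.40937590896634 seen by top [0.5254, -0.1695]
need dial shift by scene cam in plate axes [-0.00532984 -0.00626648]
```

move_arm:
  moves: [0.35,-0.3,2,0,0,0.1,1,0.35,-0.3,4,0,0,0.1,1,0.35,-0.3,6,0,0,0.1,1,0.35,-0.3,6.6,0,0,0.1,1,0.35,-0.3,6.8,0,0,0.1,1,0.35,-0.3,6.8,0,0,0.1,1,0.35,-0.3,6.8,0,0,0.1,1]

```text
time: 7.35
position: [0.4954, -0.183, 0.0511]
orientation: [-0.171, 0.985, -0.0, 0.001]
force: [0.0, -0.4, -6.1]
finger_gap: 0.162
grasp_force: 118.0
```

Run:
```python
from h import *
s=snap('scene','s2.png');st=bot.sense();print(st['position'],st['force'])
u,v=proj(s,[.53,-.17,.04]).astype(int);print(u,v)
crop(s,u-32,v-28,u+28,v+32,10,'s2c.png')
```

```text
[ 0.49526368 -0.18296038  0.05101876] [-0.15918541 -0.74603413 -6.37801189]
317 173
```

View pics/s2c.png

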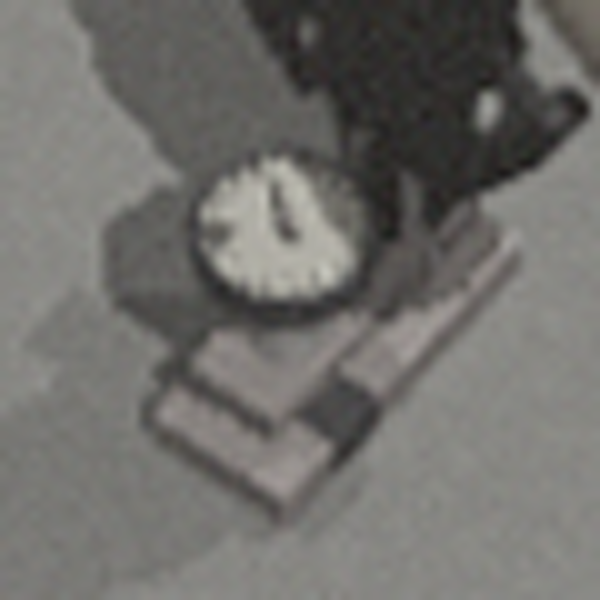

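Run:
```python
from h import *
s=load('s2.png'); o=lambda u,v:(285+u/10-.45,145+v/10-.45)
a=np.radians(19.8); M=np.array([[np.cos(a),np.sin(a)],[-np.sin(a),np.cos(a)]])
L=at(s,*o(150,412),.02)[:2]; B=at(s,*o(286,503),.02)[:2]
f1=at(s,*o(192,360),.046)[:2]; f2=at(s,*o(275,412),.046)[:2]; d=at(s,*o(279,234),.106)[:2]
for n,p in dict(L=L,B=B,f1=f1,f2=f2,dial=d,tcp=np.array([.4953,-.183])).items(): print(n,(M@(p-(L+B)/2)*1000).round(1))
```

```text
L [ -0.  -28.3]
B [ 0.  28.3]
f1 [-11.7 -19.1]
f2 [-12.6  14.3]
dial [-36.1  -1.6]
tcp [-101.4   -3.4]
```

Relative to the plate, the dial and foot end are within 3 mm of their intended positions, so I'm lowering it slowly.

move_arm:
  moves: [0,0,0.5,0,0,0,1,0,0,0.9,0,0,0,1,0,0,1.1,0,0,0,1,0,0,1.2,0,0,0,1,0,0,1.25,0,0,0,1,0,0,1.25,0,0,0,1]

```text
time: 8.15
position: [0.4949, -0.183, 0.0387]
orientation: [-0.172, 0.985, -0.0, 0.0]
force: [-2.6, 1.3, 5.5]
finger_gap: 0.164
grasp_force: 119.8
```

move_arm:
  moves: [0,0,0,0,0,0,1,0,0,0,0,0,0,0,0,0,0,0,0,0,-1,0,0,0,0,0,0,-1,0,0,0,0,0,0,-1,0,0,0,0,0,0,-1,0,0,-4,0,0,0,-1,0,0,-8,0,0,0,-1,0,0,-12,0,0,0,-1,0,0,-12,0,0,0,-1,0,0,-12,0,0,0,-1]
  force: 40

```text
time: 9.52
position: [0.4942, -0.1828, 0.1573]
orientation: [-0.171, 0.985, 0.0, -0.0]
force: [-1.1, -0.1, 0.3]
finger_gap: 0.998
grasp_force: 0.0
```

Run:
```python
from h import *
w=snap('wrist','w3.png');st=bot.sense();print(st['position'],st['joint_pos'].round(2),w['xyz'])
u,v=proj(w,[.551,-.160,.095],True).astype(int);print(u,v)
crop(w,u-70,v-110,u+70,v+60,4,'w3c.png') if False else None
cv2.imwrite('pics/w3c.png',cv2.resize(w['img'][130:330,220:420],None,fx=3,fy=3,interpolation=cv2.INTER_CUBIC))
```

```text
[ 0.49385587 -0.1827788   0.15668861] [-0.05  0.29 -0.34 -0.   -0.95 -1.18] [ 0.42864908 -0.20581315  0.29932666]
322 285
```

View pics/w3c.png

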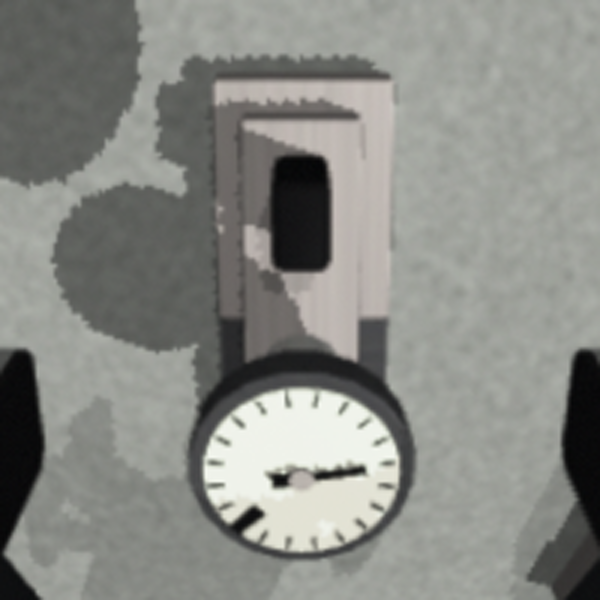

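The wrist crop shows the gauge flat on the plate and straddling the groove. The dial centre is at (302,480), the needle tip at (366,470) pointing along gauge +y, and the zero bar at (247,520).

```bash
cat > m.py <<'E'
from h import *
def meas(w,pts,z=.0965):
    return [at(w,*p,z,True)[:2] for p in pts]
E
python3 - <<'E'
from m import *
w=load('w3.png'); o=lambda u,v:(220+u/3-.33,130+v/3-.33)
c,z,n,hd=(at(w,*o(*p),h,True)[:2] for p,h in(((302,480),.0965),((247,520),.0965),((366,470),.0965),((301,218),.067)))
ang=lambda d:np.degrees(np.arctan2(d[1],d[0]))
print('c',c,'zero',ang(z-c),np.linalg.norm(z-c),'needle',ang(n-c),np.linalg.norm(n-c),'handle',hd,ang(c-hd),np.linalg.norm(c-hd))
# bezel outline bottom (front) & sides
print('tcp based dial',np.array([.4942,-.1828])+.058*np.array([np.cos(np.radians(19.8)),np.sin(np.radians(19.8))]))
go([*c,.13],109.8)
E
```

```text
c [ 0.55400167 -0.16086877] zero -28.489656763140854 0.019488070261809817 needle 119.99672145317571 0.016666499067704777 handle [ 0.49614085 -0.18188449] 19.96160297622741 0.06155919478174407
tcp based dial [ 0.54877108 -0.1631532 ]
pos [ 0.4939 -0.1828  0.1567] shift cm [-6.41  0.03  2.66] rot [ 0.07 -0.11 -0.08]
```

Run:
```python
from m import *
w=load('w3.png'); o=lambda u,v:(220+u/3-.33,130+v/3-.33)
ang=lambda d:np.degrees(np.arctan2(d[1],d[0]))
E=[at(w,*o(*p),.095,True)[:2] for p in((204,470),(398,470),(301,388),(301,551))]
c=(E[2]+E[3])/2; print('c',c,(E[0]+E[1])/2,'diam',np.linalg.norm(E[0]-E[1]),np.linalg.norm(E[2]-E[3]))
for p in((247,520),(366,470)):
  q=at(w,*o(*p),.0955,True)[:2];print(ang(q-c)-19.8,np.linalg.norm(q-c))
go([.5505,-.162,.13],109.8)
```

```text
c [ 0.55327628 -0.16140413] [ 0.55235497 -0.16173569] diam 0.05019425421013 0.05084274726037427
-44.62702816664139 0.020445584623339452
94.93178215961714 0.016803476449088143
pos [ 0.4939 -0.1828  0.1567] shift cm [-6.04  0.04  2.66] rot [ 0.07 -0.11 -0.08]
```

move_arm:
  moves: [-3,0,0,0,0,0,-1,-6.05,0,0,0,0,0,-1,-6.05,0,2,0,0,0,-1,-6.05,0,5,0,0,0,-1,-6.05,0,7.5,0,0,0,-1,-6.05,0,8,0,0,0,-1,-6.05,0,8,0,0,0,-1,-6.05,0,8,0,0,0,-1]
  force: 20

```text
time: 10.58
position: [0.5524, -0.1626, 0.0787]
orientation: [-0.171, 0.985, -0.0, 0.001]
force: [0.0, 0.7, 0.5]
finger_gap: 1.0
grasp_force: 0.0
```

Run:
```python
from m import *
go([.551,-.162,.070],109.8)
```

```text
pos [ 0.5524 -0.1626  0.0787] shift cm [0.12 0.1  0.87] rot [-0.05  0.09 -0.05]
```

move_arm:
  moves: [0.1,0.05,0.5,0,0,0,-1,0.1,0.05,0.8,0,0,0,-1,0.1,0.05,0.8,0,0,0,-1,0.1,0.05,0.8,0,0,0,0,0.1,0.05,0.8,0,0,0,0,0.1,0.05,0.8,0,0,0,1,0.1,0.05,0.8,0,0,0,1,0.1,0.05,0.8,0,0,0,1]
  force: 25

```text
time: 11.58
position: [0.5508, -0.1625, 0.0702]
orientation: [-0.171, 0.985, -0.0, 0.0]
force: [-0.5, -1.6, 2.2]
finger_gap: 0.692
grasp_force: 26.9
```

move_arm:
  moves: [0,0,0,0,0,-6,1,0,0,0,0,0,-14,1,0,0,0,0,0,-22,1,0,0,0,0,0,-30,1,0,0,0,0,0,-30,1,0,0,0,0,0,-30,1]

```text
time: 12.32
position: [0.5512, -0.1628, 0.0702]
orientation: [-0.42, 0.908, -0.001, 0.0]
force: [1.0, -4.3, 3.1]
finger_gap: 0.69
grasp_force: 27.1
```

move_arm:
  moves: [0,0,0,0,0,-8,1,0,0,0,0,0,-16,1,0,0,0,0,0,-24,1,0,0,0,0,0,-32,1,0,0,0,0,0,-40,1,0,0,0,0,0,-48,1,0,0,0,0,0,-56,1,0,0,0,0,0,-64,1,0,0,0,0,0,-64,1,0,0,0,0,0,-64,1]

```text
time: 13.58
position: [0.5522, -0.1617, 0.0704]
orientation: [0.837, -0.547, 0.001, -0.001]
force: [5.1, 1.9, 4.0]
finger_gap: 0.689
grasp_force: 27.1
```

move_arm:
  moves: [0,0,0,0,0,-8,1,0,0,0,0,0,-16,1,0,0,0,0,0,-24,1,0,0,0,0,0,-32,1,0,0,0,0,0,-38,1,0,0,0,0,0,-43,1,0,0,0,0,0,-43,1,0,0,0,0,0,-43,1,0,0,0,0,0,-43,-0.6,0,0,0,0,0,-43,-1,0,0,0,0,0,-43,-1,0,0,0,0,0,-43,-1,0,0,-4,0,0,-43,-1,0,0,-9,0,0,-43,-1,0,0,-11,0,0,-43,-1,0,0,-11,0,0,-43,-1,0,0,-11,0,0,-43,-1]

```text
time: 15.7
position: [0.5496, -0.1622, 0.1784]
orientation: [0.979, -0.202, -0.001, -0.0]
force: [0.0, 0.5, -1.2]
finger_gap: 1.001
grasp_force: 0.0
```

Run:
```python
from m import *
w=snap('wrist','w4.png'); s=snap('scene','s4.png'); print(bot.sense()['position'],w['xyz'])
u,v=proj(w,[.552,-.161,.095],True);print(u,v)
su,sv=proj(s,[.552,-.161,.095]).astype(int);print(su,sv)
u,v=int(u),int(v)
a=cv2.resize(w['img'][v-45:v+45,u-45:u+45],(400,400),interpolation=cv2.INTER_CUBIC)
b=cv2.resize(s['img'][sv-25:sv+25,su-25:su+25],(400,400),interpolation=cv2.INTER_CUBIC)
cv2.imwrite('pics/w4c.png',np.hstack([a,b]))
```

```text
[ 0.54964928 -0.16228989  0.1780362 ] [ 0.61622517 -0.18939741  0.32019115]
319.54830903582103 202.59440966017527
313 168
```

View pics/w4c.png

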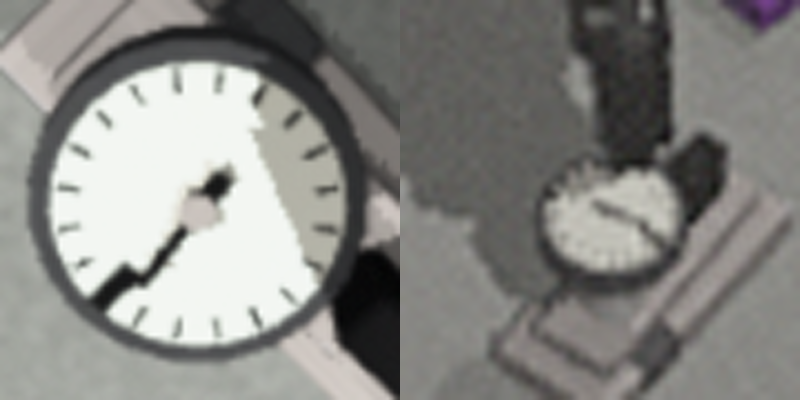

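The zero bar (centre about (117,288) in the left crop) nearly meets the needle, which points at about (145,278). It looks a few degrees short counter-clockwise, so I'm measuring it numerically.

```bash
cat > ang.py <<'E'
from m import *
def ana(fn,C,show=True):
    w=load(fn); im=cv2.cvtColor(w['img'],cv2.COLOR_BGR2GRAY)
    N=400; k=6.0 # px/mm ; rectify plane z=.0965; image x=world x, y=-world y
    g=np.arange(N); X,Y=np.meshgrid(C[0]+(g-N/2)/k/1000,C[1]-(g-N/2)/k/1000)
    uv=np.array([proj(w,[x,y,.0965],True) for x,y in zip(X.ravel(),Y.ravel())]).reshape(N,N,2).astype(np.float32)
    r=cv2.remap(im,uv[...,0],uv[...,1],cv2.INTER_CUBIC)
    cv2.imwrite('pics/rect.png',r)
    br=(r>130).astype(np.uint8)
    cs,_=cv2.findContours(br,cv2.RETR_EXTERNAL,cv2.CHAIN_APPROX_NONE)
    cs=[c for c in cs if cv2.contourArea(c)<np.pi*(31*k)**2 and cv2.contourArea(c)>np.pi*(15*k)**2]
    c=max(cs,key=cv2.contourArea); (ex,ey),ax,_=cv2.fitEllipse(cv2.convexHull(c)); print('centre',ex,ey,'axes mm',np.array(ax)/k)
    rx=np.mean(ax)/2/25  # px per mm, white face 25mm
    yy,xx=np.nonzero(r<90); d=np.hypot(xx-ex,yy-ey)/k; a=np.degrees(np.arctan2(-(yy-ey),xx-ex))
    for lo in np.arange(1,25,1.5):
        m=(d>=lo)&(d<lo+1.5)
        h=np.histogram(a[m],bins=np.arange(-180,181,4)); 
        # components by angle
        b=np.zeros(360,bool); b[(a[m].astype(int))%360]=1
        st=[i for i in range(360) if b[i] and not b[i-1]]
        out=[]
        for s in st:
            e=s
            while b[(e+1)%360] and e-s<359: e+=1
            q=(a[m]-s+5)%360; sel=q<=(e-s+6); out.append((round(float(s-5+q[sel].mean()),1),int(sel.sum())))
        print(lo,[o for o in out if o[1]>15])
E
python3 - <<'E'
from ang import *
ana('w4.png',[.552,-.161])
E
```

```text
centre 201.69969177246094 191.44601440429688 axes mm [50.80774434 51.59542847]
1.0 []
2.5 [(294.3, 81), (317.5, 19)]
4.0 [(125.8, 63), (295.3, 172)]
5.5 [(124.3, 74), (296.0, 176)]
7.0 [(124.4, 76), (296.0, 65)]
8.5 [(122.8, 76)]
10.0 [(122.6, 91)]
11.5 [(122.7, 78)]
13.0 [(122.6, 68)]
14.5 [(119.4, 116)]
16.0 [(114.4, 237)]
17.5 [(112.3, 185)]
19.0 [(111.8, 170)]
20.5 [(111.7, 169), (273.1, 26), (308.8, 20)]
22.0 [(111.9, 164), (255.6, 20), (273.1, 25), (291.0, 45), (308.8, 33)]
23.5 [(112.2, 176)]
```

Run:
```python
from ang import *
ana('w3.png',[.553,-.161])
```

```text
centre 195.96434020996094 204.1165008544922 axes mm [51.02232869 51.25221252]
1.0 []
2.5 [(103.5, 38), (298.0, 43)]
4.0 [(105.1, 127), (303.0, 104), (320.6, 84)]
5.5 [(107.5, 125), (307.9, 225)]
7.0 [(109.0, 107), (305.7, 113)]
8.5 [(111.3, 125)]
10.0 [(112.2, 109)]
11.5 [(112.9, 105)]
13.0 [(113.7, 119)]
14.5 [(114.5, 104)]
16.0 [(335.4, 198)]
17.5 [(335.2, 209)]
19.0 [(335.2, 207)]
20.5 [(335.1, 196)]
22.0 [(335.0, 188)]
23.5 [(335.2, 194)]
```

The zero mark lies at 112° and the needle at about 120.4° (world), so 8.5° counter-clockwise remains. I'm gripping at the same place again.

move_arm:
  moves: [0,0,4,0,0,0,-1,0,0,8,0,0,0,-1,0,0,10.5,0,0,0,-1,0,0,11,0,0,0,-1,0,0,11,0,0,0,-1,0,0,11,0,0,0,0,0,0,11,0,0,0,1,0,0,11,0,0,0,1,0,0,11,0,0,0,1,0,0,11,0,0,-4,1,0,0,11,0,0,-8.5,1,0,0,11,0,0,-8.5,1,0,0,11,0,0,-8.5,1,0,0,11,0,0,-8.5,-0.6,0,0,11,0,0,-8.5,-1,0,0,11,0,0,-8.5,-1,0,0,6,0,0,-8.5,-1,0,0,1,0,0,-8.5,-1,0,0,0,0,0,-8.5,-1,0,0,0,0,0,-8.5,-1]

```text
time: 18.3
position: [0.5505, -0.1624, 0.1801]
orientation: [0.992, -0.129, 0.0, -0.0]
force: [0.7, -0.1, -1.4]
finger_gap: 0.998
grasp_force: 0.0
```

Run:
```python
from ang import *
snap('wrist','w5.png'); print(bot.sense()['position'],bot.sense()['finger_gap'])
ana('w5.png',[.552,-.161])
w=load('w5.png');s=snap('scene','s5.png')
su,sv=313,168
r=cv2.imread('pics/rect.png')
b=cv2.resize(s['img'][sv-25:sv+25,su-25:su+25],(400,400),interpolation=cv2.INTER_CUBIC)
cv2.imwrite('pics/w5c.png',np.hstack([r,b]))
```

```text
[ 0.54981584 -0.16225838  0.17882439] 1.000933697297177
centre 201.09857177734375 191.98268127441406 axes mm [50.6208903  51.52826436]
1.0 []
2.5 [(285.5, 29), (304.0, 49)]
4.0 [(125.9, 71), (294.8, 180), (315.3, 20)]
5.5 [(124.4, 78), (295.5, 184)]
7.0 [(123.9, 80), (295.2, 83)]
8.5 [(123.2, 81)]
10.0 [(123.4, 93)]
11.5 [(122.8, 100)]
13.0 [(122.6, 102)]
14.5 [(122.1, 129)]
16.0 [(121.0, 179)]
17.5 [(121.0, 177)]
19.0 [(120.7, 176)]
20.5 [(120.4, 174), (282.0, 20)]
22.0 [(120.6, 167), (246.2, 27), (264.3, 21), (281.9, 36)]
23.5 [(120.8, 177)]
```

View pics/w5c.png

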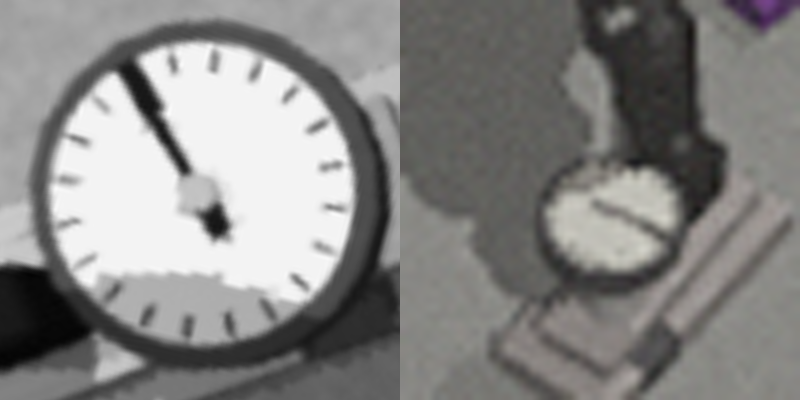

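The zero mark (120.7°) now lies under the needle (about 120.3°), the gauge stands flat on the plate, and the gripper is clear of it. I'm handing in.

```bash
python3 -c "
from plant import bot
print(bot.hand_in())"
```

```text
the job is handed in; nothing more can be done
None
```

I've handed the job in: the gauge stands released on the steel plate with its plunger in the groove, and the zero mark is under the needle tip to within about 1° by camera (the limit is about 6°). The hand-in returned no verdict.

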